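# Box up the castings and close the bench

### The arm

A 6-joint arm with a two-finger parallel gripper is mounted at the origin on the work surface. World frame = base frame: x ahead of the robot, y to its left, z up, the work surface at z = 0. Lengths are in m, angles in rad, forces in N, time in s.
With the tool pointing down it reaches from about 0.275 to 0.85 m from the base axis. Payload 5.2 kg.
Tool frame: the origin (TCP) lies midway between the tips of the shut fingers; the grasp point (between the pads) lies behind it (grip_point_offset is the z of the grasp point in the tool frame, in m); z points along the fingers, y is the line along which they close (so a half turn about z gives the same grasp; the last joint's range is limited). The gripper opens to 85 mm and grips with 20 to 120 N. Pads are 22 mm wide; open, the fingers measure 114 mm over their backs; the gripper's body (76 mm by 85 mm) begins 54 mm behind the grasp point. The pads swing forward as they close: fully open they stand 13 mm farther back than shut.
Start: joints at [0.937, 0.259, 1.535, -0, 1.348, -0.203], TCP at [0.23, 0.5, 0.231] pointing down, gripper open.
Joint ranges: [-3.14, 3.14], [-0.91, 2.08], [0.19, 2.58], [-1.22, 4.36], [0.22, 2.71], [-3.12, 3.12]. Speed limits (rad/s): [2.57, 2.57, 3.14, 3.14, 3.14, 3.14].

### API

Orientations are given as a unit quaternion [x, y, z, w].
In Python, from bench import observe, grab_frame, camera_params, sign_off, grip_point_offset gives the robot as it stands.
- The arm moves only by the tool send_rows, never from a script. Its argument "steps" is a list that holds one entry, the list of rows, each a list of 5 numbers: the shift along the world's x, y, z in m, then the turn about the world's z in rad, then the closure, from 0 (fully open) to 1 (shut). A call has 1 to 12 rows; each row shifts and turns the commanded pose from where the row before left it; what a row does not reach is not made up. A row lasts 1/8 s, in which the tool goes at most 62.5 mm and 10.7 degrees, less where a joint would pass 70% of its speed; a pose out of reach is approached as far as the arm can. A call is refused whole if a number of a shift passes 0.0625 or a number of a turn 0.188, either way. A call with a gripper value outside its range is refused whole. The fingers move at their own pace and stop on an object; "grip_force" is the grip in N (left out, the last holds). Time passes only in rows, so rows that do not move let the fingers close. It gives the time, the measured TCP pose, the force, the opening and the grip force at its end, in the units of the state.
- observe(): the state, without advancing time (a new reading comes with each control period).
- grab_frame(name): name is "side" or "top" or "wrist"; returns the picture (400x640x3 uint8, red, green, blue); there is no depth.
- camera_params(name): a dict with "camera_matrix" (3x3 intrinsics, pixels), "R" (3x3) and "t" (3): a world point X has camera coordinates R X + t; the wrist camera has in their place "T_tool_cam" (4x4, takes a point from camera to tool coordinates, whose origin is the TCP and whose axes are the flange's). Camera axes: x right, y down, z forward; pixel columns grow to the right and rows downward; lengths in m; the calibration is good to about 2 mm. A picture is of the moment at which its call begins: read the wrist's pose just before it. camera_params takes no time and is no camera call.
- sign_off(): hands the job in; it is judged then, once.
The state is a dict: "time": time; "joint_pos": joint angles; "qvel": joint speeds; "joint_efforts": joint torques, N m; "eef_pos": TCP position; "tool_rot": TCP orientation; "ft_force": force on the tool from outside, world axes, zero at the start; "torque": the same for the moment, N m; "width": finger opening in m; "grasp_force": force on a finger pad.
Only numpy, scipy, OpenCV 4.12 (cv2) and the standard library are available. Lean on these libraries where they do the work, as an engineer would, in place of code of your own. Each camera call takes 0.05 s, during which the arm holds its last target. There are 200 camera calls.

### The job

Clear up after casting: put every pewter tortoise that is on the bench into the blue box and then shut its lid; then take the orange sprung clip off its stand and clip it down over the pair of upright tabs at the front of the box, so that it clamps lid and box together. Put the brass sprue cut-offs into the open scrap drawer and push the drawer fully home. Leave the other things on the bench alone.

Things in the scene. Friction and masses are not known exactly. Their poses are not given: they have to be found in the camera images.
- tortoise0_mid (a point): a pewter tortoise casting (some may be absent): silvery low dome, straight-sided and 28 mm in diameter up to 10 mm, 19 mm high, about 50 g, a small head at its +x side; the point is at its centre, 9.5 mm above its underside
- tortoise1_mid (a point): a pewter tortoise casting (some may be absent): silvery low dome, straight-sided and 28 mm in diameter up to 10 mm, 19 mm high, about 50 g, a small head at its +x side; the point is at its centre, 9.5 mm above its underside
- tortoise2_mid (a point): a pewter tortoise casting (some may be absent): silvery low dome, straight-sided and 28 mm in diameter up to 10 mm, 19 mm high, about 50 g, a small head at its +x side; the point is at its centre, 9.5 mm above its underside
- tortoise3_mid (a point): a pewter tortoise casting (some may be absent): silvery low dome, straight-sided and 28 mm in diameter up to 10 mm, 19 mm high, about 50 g, a small head at its +x side; the point is at its centre, 9.5 mm above its underside
- sprue0_mid (a point): a brass sprue cut-off (may be absent): a button 26 mm in diameter, straight-sided up to 10 mm high, with a 9 mm stub standing on it, 26 mm high in all, about 45 g; the point is 13 mm above its underside, on the axis
- sprue1_mid (a point): a brass sprue cut-off (may be absent): a button 26 mm in diameter, straight-sided up to 10 mm high, with a 9 mm stub standing on it, 26 mm high in all, about 45 g; the point is 13 mm above its underside, on the axis
- box_floor (a point): centre of the inner floor of the blue steel stock box, 4 mm above the bench. The box is fixed to the bench, 120 mm (its x) by 150 mm (its y) outside, 45 mm high, walls 4 mm; x points from its front to its hinge side
- box_tab (a point): top centre of the steel tabs at the box's front, 78 mm above the bench. The box carries one upright tab (3 mm thick, 44 mm wide along the box's y, 28 mm above the closed lid); the lid carries another like it that comes to stand flat behind it when the lid is shut, together 6 mm thick, this point in the middle of the pair. Axes as box_floor's: x is across the tabs
- lid (a joint): angle of the box's blue lid (rad): 0 shut, flat on the rim; at the start it stands open near 1.7; stop at 1.9. Hinge line along the box's y, 60 mm behind box_floor in its x and 45 mm above the bench. The lid is 118 mm long, 150 mm wide, 5 mm thick, weighs 150 g. It stays where it is near upright and falls softly shut by itself once pushed below about 1.2
- lid_edge (a point): middle of the lid's free edge, 118 mm from the hinge line, half-way through its thickness; its x points from the edge to the hinge, its z out of the lid's top (outer) face, the side that carries the 33 mm tall tab along this edge (44 mm wide in the middle)
- drawer_floor (a point): centre of the inner floor of the scrap drawer, inside 155 mm (x) by 158 mm (y), walls 41 mm high, floor 22 mm above the bench; it moves with the drawer. The drawer opens along its -x out of a fixed wooden chest 200 x 200 x 85 mm; with the drawer pulled out by d only the front d of its inside lies free of the chest's top
- chest_drawer0_handle (a point): middle of the brass bar handle on the drawer's front, a 100 mm bar along the drawer's y, 35 mm in front of the front panel, about 47 mm above the bench; axes as drawer_floor's
- chest_drawer0 (a joint): how far the drawer is out (m): 0 fully home, about 0.09 to 0.125 at the start; pushing takes about 1 to 3 N
- clip_mid (a point): the pivot of the loose orange sprung clip (clothes-peg type, 24 mm wide along its y, 71 mm tall, 50 g). Its jaws reach 28 mm below the pivot along its -z and open along its x. At the start it sits upright gripping the stand's plate, pivot 7 mm above the plate's top
- clip_grip (a point): mid-way between the clip's two handle plates, 25 mm above the pivot. The handles reach from 8 to 44 mm above the pivot, 32 mm apart over their outsides at the bottom and 51 mm at the top. Squeezing them along x (7 N each side; 20 N does it surely) turns them parallel, 30 mm over their outsides, and opens the jaws to 18 mm at the tips; let go, they spring shut
- clip_jaw (a joint): half-opening angle of the clip's jaws (rad): 0 when gripping a 6 mm edge, 0.25 squeezed fully open, -0.06 when shut on nothing
- stand_top (a point): top centre of the clip stand's upright aluminium plate, 6 mm thick (its x), 50 mm wide (its y), 77 mm above the bench; the stand is fixed to the bench
- needle_file: a needle file, 160 mm long, lying on the bench, wooden handle; a bystander, origin on its underside; leave alone
- polish_bar: a red bar of polishing compound, 30 x 55 x 22 mm; a bystander, origin on its underside; leave alone
- sanding_block: a small cork sanding block, 30 x 70 x 20 mm; a bystander, origin on its underside; leave alone
- loupe: a black eye loupe, 36 mm across, 32 mm high; a bystander, origin on its underside; leave alone
- glue_bottle: a yellow glue bottle, 40 mm across, 95 mm high; a bystander, origin on its underside; leave alone
- bead_jar: an amber jar, 52 mm across, 60 mm high; a bystander, origin on its underside; leave alone
There are look-alikes about, which are no part of the job. What is shaped like the part that bears clip_mid but red or turquoise is not meant.

How it is judged:
On the way, in this order (a step that is already met when the one before it is completed fails the run):
1. every tortoise is in the box while the lid is still open (x of tortoise0_mid in the frame of box_floor between -0.058 and 0.058 m and y of tortoise0_mid in the frame of box_floor between -0.073 and 0.073 m and z of tortoise0_mid in the frame of box_floor between -0.005 and 0.04 m and x of tortoise1_mid in the frame of box_floor between -0.058 and 0.058 m and y of tortoise1_mid in the frame of box_floor between -0.073 and 0.073 m and z of tortoise1_mid in the frame of box_floor between -0.005 and 0.04 m and x of tortoise2_mid in the frame of box_floor between -0.058 and 0.058 m and y of tortoise2_mid in the frame of box_floor between -0.073 and 0.073 m and z of tortoise2_mid in the frame of box_floor between -0.005 and 0.04 m and x of tortoise3_mid in the frame of box_floor between -0.058 and 0.058 m and y of tortoise3_mid in the frame of box_floor between -0.073 and 0.073 m and z of tortoise3_mid in the frame of box_floor between -0.005 and 0.04 m and value of joint lid above 0.5 rad), for 0.2 s.
2. the lid is shut with the tortoises inside (x of tortoise0_mid in the frame of box_floor between -0.058 and 0.058 m and y of tortoise0_mid in the frame of box_floor between -0.073 and 0.073 m and z of tortoise0_mid in the frame of box_floor between -0.005 and 0.04 m and x of tortoise1_mid in the frame of box_floor between -0.058 and 0.058 m and y of tortoise1_mid in the frame of box_floor between -0.073 and 0.073 m and z of tortoise1_mid in the frame of box_floor between -0.005 and 0.04 m and x of tortoise2_mid in the frame of box_floor between -0.058 and 0.058 m and y of tortoise2_mid in the frame of box_floor between -0.073 and 0.073 m and z of tortoise2_mid in the frame of box_floor between -0.005 and 0.04 m and x of tortoise3_mid in the frame of box_floor between -0.058 and 0.058 m and y of tortoise3_mid in the frame of box_floor between -0.073 and 0.073 m and z of tortoise3_mid in the frame of box_floor between -0.005 and 0.04 m and value of joint lid below 0.04 rad), for 0.3 s.
3. the clip grips both tabs (value of joint lid below 0.04 rad and x of clip_mid in the frame of box_tab between -0.005 and 0.005 m and y of clip_mid in the frame of box_tab between -0.021 and 0.021 m and z of clip_mid in the frame of box_tab between 0 and 0.016 m and value of joint clip_jaw below 0.1 rad and angle between clip_mid's own z axis and vertical below 0.25 rad and angle between the x axis of clip_mid and the x axis of box_tab, either way round below 0.3 rad), for 0.3 s.
At the end, for the whole second after the job is handed in: Tortoises in the box, sprues in the drawer; lid under 0.04 rad, drawer under 7 mm out; clip sprung shut across both tabs, within 0.25 rad of upright and 0.3 rad of square, pivot within 5 mm of the tabs' mid-plane, 21 mm of their middle sideways, at most 16 mm above their top (all of step 3 and x of tortoise0_mid in the frame of box_floor between -0.058 and 0.058 m and y of tortoise0_mid in the frame of box_floor between -0.073 and 0.073 m and z of tortoise0_mid in the frame of box_floor between -0.005 and 0.04 m and x of tortoise1_mid in the frame of box_floor between -0.058 and 0.058 m and y of tortoise1_mid in the frame of box_floor between -0.073 and 0.073 m and z of tortoise1_mid in the frame of box_floor between -0.005 and 0.04 m and x of tortoise2_mid in the frame of box_floor between -0.058 and 0.058 m and y of tortoise2_mid in the frame of box_floor between -0.073 and 0.073 m and z of tortoise2_mid in the frame of box_floor between -0.005 and 0.04 m and x of tortoise3_mid in the frame of box_floor between -0.058 and 0.058 m and y of tortoise3_mid in the frame of box_floor between -0.073 and 0.073 m and z of tortoise3_mid in the frame of box_floor between -0.005 and 0.04 m and x of sprue0_mid in the frame of drawer_floor between -0.085 and 0.085 m and y of sprue0_mid in the frame of drawer_floor between -0.09 and 0.09 m and z of sprue0_mid in the frame of drawer_floor between -0.005 and 0.045 m and x of sprue1_mid in the frame of drawer_floor between -0.085 and 0.085 m and y of sprue1_mid in the frame of drawer_floor between -0.09 and 0.09 m and z of sprue1_mid in the frame of drawer_floor between -0.005 and 0.045 m and value of joint chest_drawer0 below 0.007 m); the robot touches nothing.
It fails at once if one of the other things on the bench is moved more than 30 mm (distance of any of needle_file, polish_bar, sanding_block, loupe, glue_bottle, bead_jar from where it was at the start of the episode above 0.03 m).
Of tortoise0, tortoise1, tortoise2, tortoise3 only 3 to 4 are there at a start; the rules pass over those that are not, and their reading is None.
Of sprue0, sprue1 only 1 to 2 are there at a start; the rules pass over those that are not, and their reading is None.
At some moment in a run one of tortoise0, tortoise1, tortoise2, tortoise3, sprue0, sprue1 may be knocked a few centimetres aside while the robot is not near it.
It also fails if it takes over 210 s, if anything falls off the work surface, if the arm or the gripper's body presses on something with over 40 N, if the wrist force passes 120 N, or if a joint passes its speed limit or range.

## Working session

There is one attempt and no reset: what is moved stays moved. The work goes in short steps, Python scripts to look and compute and a tool call to move; the robot and the scene stay as the last step left them, time stands still between calls to the robot, and variables do not carry over. Pictures are saved under pics/ and viewed, at most 14 in all, crops included, and the job is handed in when it is done.

Besides the shell and the picture viewer there is one more tool, called after "Call:" in YAML: its name, and indented under it one key for each argument. send_rows: Moves the arm, as the interface text tells. Its arguments: {"type":"object","properties":{"steps":{"type":"array"},"grip_force":{"type":"number"}},"required":["steps"]}

```bash
ls; mkdir -p pics; python3 - <<'E'
from bench import *
import cv2,numpy as np
s=observe(); print(s); print(grip_point_offset)
for n in("side","top","wrist"):
    f=grab_frame(n); cv2.imwrite(f"pics/{n}0.png",f[:,:,::-1]); 
    p=camera_params(n); print(n,{k:np.round(v,4).tolist() for k,v in p.items()})
E
```

```text
pics
{'time': 0.0, 'joint_pos': array([ 9.37204301e-01,  2.59324074e-01,  1.53608738e+00,  5.02798333e-05,
        1.34799755e+00, -2.02797775e-01]), 'qvel': array([ 0.00050272, -0.00098713, -0.00162616, -0.00050867,  0.00052459,
        0.00028556]), 'joint_efforts': array([-1.72500102e-03, -4.46025288e+01, -2.90573984e+01, -5.61944453e-04,
        1.16856984e-02,  6.94984593e-06]), 'eef_pos': array([0.22932009, 0.49933471, 0.23048315]), 'tool_rot': array([ 2.13740754e-01,  9.76889996e-01, -8.19957647e-04, -3.91221898e-04]), 'ft_force': array([-0.74846649,  0.48438689, -0.06980592]), 'torque': array([ 0.01938222, -0.06550237, -0.02617572]), 'grasp_force': 0.0, 'width': 0.08529587574472824}
-0.0187
side {'camera_matrix': [[404.3383, 0.0, 323.5083], [0.0, 404.3383, 199.4183], [0.0, 0.0, 1.0]], 'R': [[0.8925, -0.4507, -0.0161], [-0.2714, -0.5082, -0.8174], [0.3602, 0.7339, -0.5759]], 't': [-0.5356, 0.2361, 0.6724]}
top {'camera_matrix': [[413.6518, 0.0, 320.0249], [0.0, 413.6518, 197.0992], [0.0, 0.0, 1.0]], 'R': [[-0.0131, -0.9998, -0.0119], [-0.991, 0.0146, -0.1328], [0.1329, 0.01, -0.9911]], 't': [0.0395, 0.5926, 0.9462]}
wrist {'camera_matrix': [[279.46, 0.0, 314.6018], [0.0, 279.46, 200.8762], [0.0, 0.0, 1.0]], 'T_tool_cam': [[-0.0012, -0.9652, -0.2615, 0.0655], [1.0, -0.0011, -0.0007, 0.0002], [0.0004, -0.2615, 0.9652, -0.1435], [0.0, 0.0, 0.0, 1.0]]}
```

View pics/top0.png

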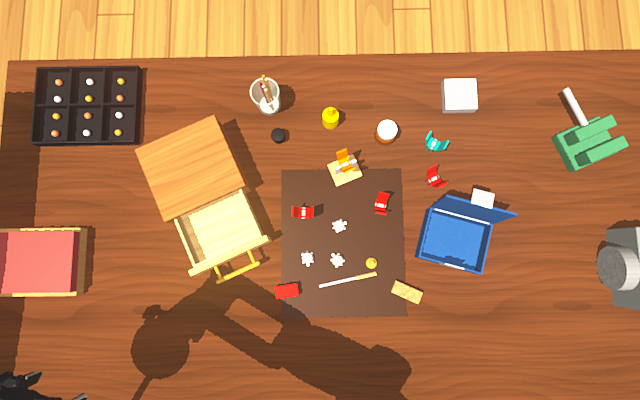

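View pics/side0.png

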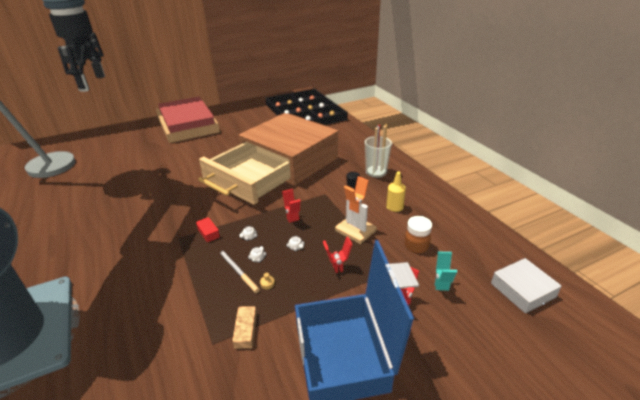

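The top view shows three tortoises at (339,226), (307,258) and (337,260), and one sprue at (371,263). The orange clip on its stand is at (346,158).

- **Look-alike clips:** red at (303,212), (382,203) and (434,177), and turquoise at (436,142).
- **Other look-alikes:** the white or yellow dots in the black tray at (88,105). The white block at (460,95) and the lid's tab at (483,197) are not tortoises either.

I choose the orange clip on the stand and the silvery blobs on the mat.

```bash
cat > h.py <<'E'
import cv2,numpy as np
from bench import *
from scipy.spatial.transform import Rotation as Ro
def cam(n,s=None):
    p=camera_params(n); K=p["camera_matrix"]
    if n!="wrist": return K,np.array(p["R"]),np.array(p["t"])
    T=np.eye(4);T[:3,:3]=Ro.from_quat(s["tool_rot"]).as_matrix();T[:3,3]=s["eef_pos"]
    T=np.linalg.inv(T@p["T_tool_cam"]); return K,T[:3,:3],T[:3,3]
def ray(c,uv):
    K,R,t=c; d=R.T@np.linalg.inv(K)@[uv[0],uv[1],1]; return -R.T@t,d/np.linalg.norm(d)
def onz(c,uv,z):
    o,d=ray(c,uv); return o+d*(z-o[2])/d[2]
def proj(c,X):
    K,R,t=c; x=K@(R@np.asarray(X)+t); return x[:2]/x[2]
def tri(c1,u1,c2,u2):
    P=[c[0]@np.c_[c[1],c[2]] for c in(c1,c2)]
    X=cv2.triangulatePoints(P[0],P[1],np.array(u1,float),np.array(u2,float))[:,0]; X=X[:3]/X[3]
    return X,[np.round(np.linalg.norm(proj(c,X)-u),1) for c,u in((c1,u1),(c2,u2))]
def blobs(im,lo,hi,amin=15,roi=None,k=0):
    m=cv2.inRange(cv2.cvtColor(im,cv2.COLOR_RGB2HSV),lo,hi)
    if roi: q=np.zeros_like(m);q[roi[1]:roi[3],roi[0]:roi[2]]=1;m=m*q
    if k: m=cv2.morphologyEx(m,cv2.MORPH_CLOSE,np.ones((k,k)))
    cs,_=cv2.findContours(m,cv2.RETR_EXTERNAL,cv2.CHAIN_APPROX_NONE)
    out=[]
    for c in cs:
        if cv2.contourArea(c)>=amin:
            M=cv2.moments(c); out.append((np.array([M['m10'],M['m01']])/M['m00'],cv2.contourArea(c),cv2.boundingRect(c),c))
    return out
E
python3 - <<'E'
from h import *
im={n:cv2.imread(f"pics/{n}0.png")[:,:,::-1].copy() for n in("top","side")}
rng={"silver":((0,0,140),(180,70,255)),"orange":((8,170,150),(17,255,255)),"brass":((18,110,120),(32,255,255)),"blue":((100,120,50),(125,255,255)),"red":((0,190,100),(5,255,255))}
for k,(lo,hi) in rng.items():
    for n in im:
        print(k,n,[(b[0].round(1).tolist(),int(b[1]),b[2]) for b in blobs(im[n],lo,hi,12,k=2)])
t=cv2.resize(im["top"][130:290,140:300],(640,640),interpolation=2)
t2=cv2.resize(im["top"][130:290,400:530],(520,640),interpolation=2)
w=np.hstack([t,t2]); w=cv2.resize(w,(800,440)); cv2.imwrite("pics/cropA.png",w[:,:,::-1])
E
```

```text
silver top [([338.4, 282.6], 101, (320, 277, 38, 12)), ([454.1, 266.8], 44, (440, 264, 26, 7)), ([337.7, 260.6], 126, (331, 254, 15, 15)), ([308.1, 258.9], 122, (302, 252, 13, 16)), ([631.1, 270.3], 524, (618, 250, 22, 42)), ([638.1, 235.8], 29, (636, 228, 4, 27)), ([339.8, 226.2], 123, (333, 220, 15, 14)), ([462.4, 216.8], 93, (435, 209, 56, 17)), ([304.0, 213.6], 18, (302, 208, 5, 12)), ([380.4, 205.9], 17, (375, 204, 13, 5)), ([224.5, 230.4], 3062, (176, 191, 92, 85)), ([483.3, 199.1], 325, (472, 189, 24, 21)), ([433.6, 179.9], 17, (429, 177, 9, 7)), ([349.3, 179.0], 64, (336, 173, 26, 13)), ([346.2, 165.9], 74, (336, 160, 22, 15)), ([433.7, 145.3], 24, (430, 140, 9, 11)), ([86.9, 133.4], 28, (84, 130, 7, 7)), ([387.9, 130.3], 297, (378, 121, 21, 20)), ([119.4, 115.7], 31, (116, 113, 8, 7)), ([58.0, 99.9], 31, (55, 97, 8, 7)), ([575.9, 107.5], 278, (563, 88, 27, 39)), ([460.4, 96.1], 1143, (442, 79, 37, 35)), ([90.2, 82.3], 30, (87, 79, 8, 7)), ([269.5, 99.3], 400, (251, 78, 30, 37))]
silver side [([300.9, 332.8], 83, (298, 318, 7, 33)), ([76.0, 307.0], 15, (74, 305, 5, 5)), ([379
[... 4293 characters left out ...]
39, 309, 16, 15)), ([267.8, 282.3], 132, (261, 274, 15, 16)), ([217.2, 185.8], 135, (201, 174, 37, 22)), ([396.6, 195.0], 504, (387, 172, 20, 41))]
blue top [([458.8, 233.5], 4410, (416, 196, 102, 79))]
blue side [([356.7, 339.9], 10417, (297, 242, 117, 158))]
red top [([287.3, 291.6], 280, (276, 284, 24, 16)), ([380.4, 211.3], 57, (375, 207, 12, 9)), ([303.2, 213.0], 149, (292, 207, 23, 13)), ([383.3, 198.4], 104, (376, 193, 15, 13)), ([438.9, 184.1], 80, (428, 179, 21, 10)), ([432.6, 172.6], 88, (427, 166, 12, 17))]
red side [([333.7, 261.3], 19, (330, 255, 9, 17)), ([347.3, 248.5], 73, (344, 239, 8, 22)), ([210.4, 234.8], 88, (197, 224, 23, 18)), ([292.2, 206.0], 234, (284, 191, 17, 31))]
```

View pics/cropA.png

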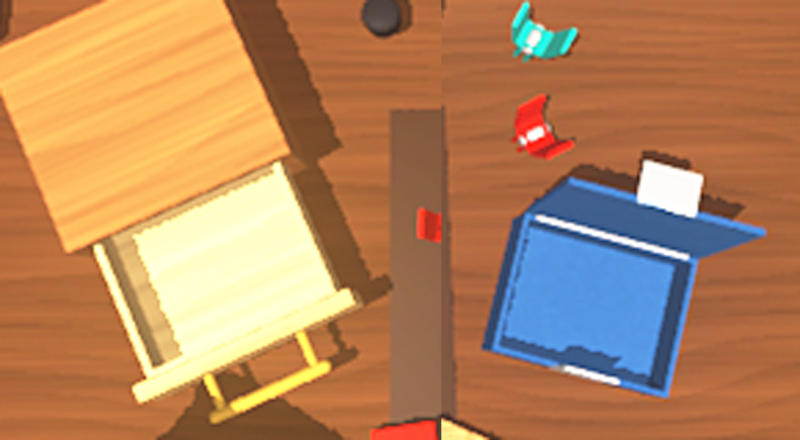

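The crop shows the drawer open with its handle from about (217,282) to (260,264). The box front rim corners are at (416,256) and (482,274), the box tab at (454,267), and the lid tab at (483,199). The red and turquoise clips lie apart from the box.

```bash
python3 - <<'E'
from h import *
T=cam("top");S=cam("side")
def P(n,a,b): X,e=tri(T,a,S,b); print(n,X.round(4),e)
P("tortA",(337.7,260.6),(257.3,254.5));P("tortB",(308.1,258.9),(248.6,233.7));P("tortC",(339.8,226.2),(296,243.7))
P("sprue",(372,263.8),(267.8,282.3)); P("handle",(237.8,270.3),(217.2,185.8));P("tab",(454,266.8),(300.9,332.8));P("lidtab",(483.3,199.1),(402.3,275.7))
for n,u,z in(("bFL",(416,256.2),.045),("bFR",(482,274),.045),("tabL",(440,264),.078),("tabR",(466,271),.078),("hL",(217.2,282),.047),("hR",(259.6,263.8),.047),("standC",(347,167),.0775)):
    print(n,onz(T,u,z).round(4))
im=cv2.imread("pics/top0.png");im2=cv2.imread("pics/side0.png")
w=np.hstack([cv2.resize(im[140:195,320:375],(400,400),interpolation=2),cv2.resize(im2[165:250,320:405],(400,400),interpolation=2)])
cv2.imwrite("pics/cropB.png",w)
E
```

```text
tortA [ 0.4437 -0.0093  0.0105] [np.float64(0.6), np.float64(0.7)]
tortB [0.4487 0.0619 0.0105] [np.float64(0.6), np.float64(0.7)]
tortC [ 0.5263 -0.016   0.0106] [np.float64(0.6), np.float64(0.7)]
sprue [ 0.4354 -0.0915  0.0113] [np.float64(0.7), np.float64(1.0)]
handle [0.4267 0.2232 0.0476] [np.float64(1.3), np.float64(1.3)]
tab [ 0.428  -0.2672  0.0757] [np.float64(0.7), np.float64(1.1)]
lidtab [ 0.568  -0.3084  0.1633] [np.float64(0.3), np.float64(0.5)]
bFL [ 0.4508 -0.1897  0.045 ]
bFR [ 0.4083 -0.3394  0.045 ]
tabL [ 0.4332 -0.2352  0.078 ]
tabR [ 0.4171 -0.2921  0.078 ]
hL [0.3978 0.2712 0.047 ]
hR [0.4381 0.1734 0.047 ]
standC [ 0.6573 -0.0324  0.0775]
```

View pics/cropB.png

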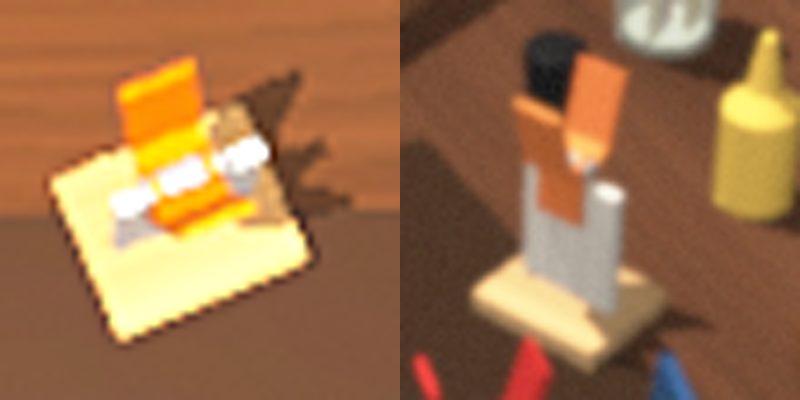

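The crop shows the orange clip upright on the grey plate. The plate's top line runs from (338,169) to (354,161) in the top view, and the clip's handles spread across the plate. This is the right clip. I'm moving to a close wrist view over the tortoises.

Call:
send_rows:
  steps:
    - [[0.03,-0.06,0,0,0],[0.03,-0.06,0,0,0],[0.03,-0.06,0,0,0],[0.03,-0.06,-0.005,0,0],[0.03,-0.06,-0.005,0,0],[0.03,-0.06,-0.005,0,0],[0.03,-0.06,-0.005,0,0.2],[0.02,-0.06,-0.005,0,0.5],[0,0,0,0,0.5],[0,0,0,0,0.5]]
  grip_force: 40

```text
time: 1.4
eef_pos: [0.4443, 0.05, 0.2075]
tool_rot: [0.215, 0.977, 0.0, -0.001]
ft_force: [-0.3, 0.2, 0.4]
width: 0.0427
grasp_force: 0.0
```

```bash
python3 - <<'E'
from h import *
s=observe();print(s["time"],s["eef_pos"],s["joint_pos"].round(3),s["width"])
f=grab_frame("wrist");cv2.imwrite("pics/w1.png",f[:,:,::-1])
W=cam("wrist",s)
for n,X in dict(A=(.4437,-.0093,.0105),B=(.4487,.0619,.0105),C=(.5263,-.016,.0106),S=(.4354,-.0915,.0113)).items(): print(n,proj(W,X).round(1))
print([(b[0].round(1).tolist(),int(b[1]),b[2]) for b in blobs(f,(0,0,140),(180,70,255),100,k=3)])
E
```

```text
1.4 [0.44428821 0.04996363 0.20748313] [-1.390e-01  9.100e-02  1.802e+00  1.000e-03  1.249e+00 -1.277e+00] 0.04271525915397528
A [271.7 199.2]
B [324.8 179.4]
C [295.5 255.7]
S [211.6 219.8]
[([64.7, 287.5], 580, (33, 272, 67, 30)), ([296.7, 256.5], 277, (287, 244, 20, 23)), ([370.6, 251.6], 225, (361, 236, 19, 36)), ([258.1, 254.1], 265, (250, 236, 19, 39)), ([274.9, 198.8], 465, (261, 185, 29, 27)), ([328.1, 178.8], 463, (315, 166, 28, 28)), ([256.6, 160.4], 395, (227, 137, 60, 48))]
```

View pics/w1.png

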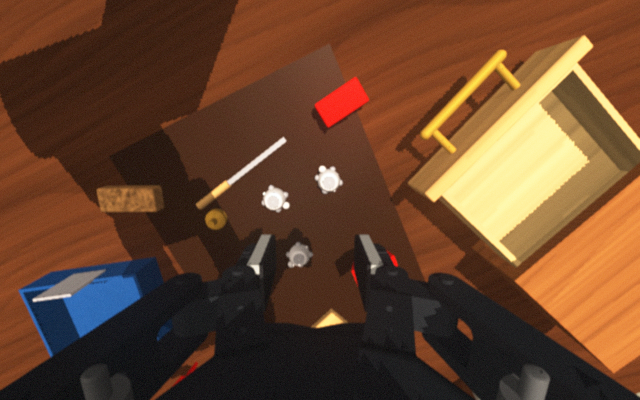

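The wrist view shows A at (275,199), B at (328,179) and C at (297,256), the sprue at (215,219), the file clear of them, and the drawer open. This agrees with triangulation to about 3 mm. I'm grasping B.

Call:
send_rows:
  steps:
    - [[0.005,0.0135,-0.05,0,0.4],[0,0,-0.05,0,0.4],[0,0,-0.05,0,0.4],[0,0,-0.04,0,0.4],[0,0,-0.012,0,0.4],[0,0,0,0,0.4],[0,0,0,0,1],[0,0,0,0,1],[0,0,0,0,1],[0,0,0,0,1]]
  grip_force: 40

```text
time: 2.7
eef_pos: [0.4511, 0.0636, 0.0076]
tool_rot: [0.214, 0.977, 0.0, 0.002]
ft_force: [0.3, 2.3, 5.4]
width: 0.0248
grasp_force: 38.9
```

Call:
send_rows:
  steps:
    - [[0,0,0.05,0,1],[0,0,0.05,-0.177,1],[0.006,-0.038,0.02,-0.177,1],[0.006,-0.038,0,-0.177,1],[0.006,-0.038,0,-0.177,1],[0.006,-0.038,0,-0.177,1],[0.006,-0.038,0,-0.177,1],[0.006,-0.038,0,-0.177,1],[0.006,-0.039,0,-0.178,1],[0.005,-0.039,0,0,1],[0,0,0,0,1]]

```text
time: 4.08
eef_pos: [0.4973, -0.2458, 0.1271]
tool_rot: [0.799, 0.601, 0.0, 0.002]
ft_force: [0.1, -0.4, -1.4]
width: 0.0241
grasp_force: 39.4
```

```bash
python3 - <<'E'
from h import *
s=observe();print(s["time"],s["eef_pos"],s["tool_rot"].round(3),s["width"])
a=grab_frame("wrist");b=grab_frame("top")
cv2.imwrite("pics/w2.png",np.hstack([cv2.resize(a,(480,300)),b[150:300,400:560].repeat(2,0).repeat(2,1)])[:,:,::-1])
E
```

```text
4.075 [ 0.49732214 -0.2457806   0.12711156] [0.799 0.601 0.    0.002] 0.02412811146676811
```

View pics/w2.png

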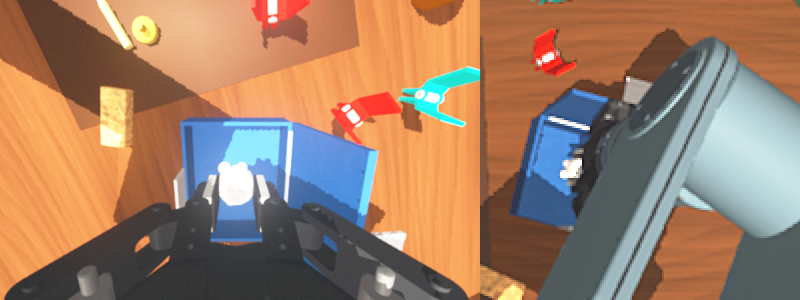

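The pictures show the tortoise held between the fingers over the box, near its +y half (wrist crop about (235,185)). I'm lowering it and letting go.

Call:
send_rows:
  steps:
    - [[0,0,-0.05,0,1],[0,0,-0.05,0,1],[0,0,0,0,1],[0,0,0,0,0.45],[0,0,0,0,0.45],[0,0,0.05,0,0.45],[0,0,0.045,0,0.4],[-0.008,0.045,0.005,0.177,0.4],[-0.008,0.045,0,0.177,0.4],[-0.008,0.045,0,0.177,0.4],[-0.008,0.045,0,0.177,0.4],[-0.008,0.045,0,0.177,0.4]]

```text
time: 5.68
eef_pos: [0.4573, -0.0164, 0.1279]
tool_rot: [0.461, 0.888, 0.0, 0.002]
ft_force: [1.3, 0.1, 0.7]
width: 0.0509
grasp_force: 0.0
```

Call:
send_rows:
  steps:
    - [[-0.006,0.004,0,0.177,0.4],[-0.006,0.004,0,0.177,0.4],[0,0,-0.03,0.177,0.4],[0,0,0,0,0.4]]

```text
time: 6.18
eef_pos: [0.4439, -0.0092, 0.096]
tool_rot: [0.215, 0.977, 0.0, -0.0]
ft_force: [-1.3, -0.6, -0.1]
width: 0.0511
grasp_force: 0.0
```

```bash
cat > look.py <<'E'
from h import *
s=observe();print(s["time"],s["eef_pos"].round(4),s["tool_rot"].round(3),s["width"])
f=grab_frame("wrist");W=cam("wrist",s)
for b in blobs(f,(0,0,140),(180,70,255),100,k=3):
    print("w",b[0].round(1),int(b[1]),onz(W,b[0],.0105)[:2].round(4))
for b in blobs(f,(18,110,60),(32,255,255),60,k=3):
    print("brass",b[0].round(1),int(b[1]),onz(W,b[0],.0113)[:2].round(4))
E
python3 look.py
```

```text
6.175 [ 0.4439 -0.0092  0.096 ] [ 0.215  0.977  0.    -0.   ] 0.05111493797096812
w [548.4 389.7] 387 [0.7271 0.1271]
w [ 25.7 329.2] 1595 [ 0.4398 -0.3161]
w [348.6 284.2] 928 [ 0.5263 -0.0127]
w [381.1 253.9] 407 [0.5104 0.0256]
w [248.1 254.1] 416 [ 0.4605 -0.0824]
w [318.6 204. ] 1083 [ 0.4447 -0.0058]
w [621.5 192.5] 2162 [0.5428 0.2298]
w [276.6 159.5] 1275 [ 0.396  -0.0211]
brass [230.7 232.8] 694 [ 0.4359 -0.0862]
brass [120.3 205.9] 772 [ 0.3751 -0.1594]
brass [ 77.1 204.2] 993 [ 0.3584 -0.1918]
brass [210.3 210.7] 70 [ 0.411  -0.0921]
brass [599.7 150.7] 10314 [0.4993 0.2187]
```

Call:
send_rows:
  steps:
    - [[0.0005,0.0025,-0.05,0,0.4],[0,0,-0.035,0,0.4],[0,0,-0.007,0,0.4],[0,0,0,0,0.4],[0,0,0,0,1],[0,0,0,0,1],[0,0,0,0,1],[0,0,0,0,1],[0,0,0.05,0,1],[0,0,0.04,0,1]]

```text
time: 7.48
eef_pos: [0.4456, -0.0071, 0.096]
tool_rot: [0.214, 0.977, -0.0, 0.001]
ft_force: [0.4, 0.2, -0.4]
width: 0.025
grasp_force: 39.6
```

Call:
send_rows:
  steps:
    - [[0.005,-0.034,0.02,-0.177,1],[0.005,-0.034,0.01,-0.177,1],[0.005,-0.034,0,-0.177,1],[0.005,-0.034,0,-0.177,1],[0.005,-0.034,0,-0.177,1],[0.005,-0.034,0,-0.177,1],[0.006,-0.035,0,-0.177,1],[0.006,-0.035,0,-0.178,1],[0,0,-0.05,0,1],[0,0,-0.045,0,1],[0,0,0,0,0.45],[0,0,0,0,0.45]]

```text
time: 8.98
eef_pos: [0.4882, -0.2818, 0.0308]
tool_rot: [0.798, 0.602, 0.0, 0.001]
ft_force: [0.9, -0.2, 0.5]
width: 0.0473
grasp_force: 0.0
```

Call:
send_rows:
  steps:
    - [[0,0,0.05,0,0.4],[0,0,0.045,0,0.4],[0.005,0.034,0,0.177,0.4],[0.005,0.034,0,0.177,0.4],[0.005,0.034,0,0.177,0.4],[0.005,0.034,0,0.177,0.4],[0.005,0.034,0,0.177,0.4],[0.005,0.034,0,0.177,0.4],[0.005,0.034,0,0.177,0.4],[0.005,0.027,0,0.178,0.4],[0,0,0,0,0.4]]

```text
time: 10.35
eef_pos: [0.5286, -0.0145, 0.1267]
tool_rot: [0.213, 0.977, 0.0, 0.003]
ft_force: [0.2, -0.1, 0.7]
width: 0.0511
grasp_force: 0.0
```

```bash
python3 look.py; python3 - <<'E'
from h import *
f=grab_frame("top");cv2.imwrite("pics/t3.png",f[:,:,::-1]); T=cam("top")
for n,lo,hi in(("s",(0,0,140),(180,70,255)),("b",(18,110,120),(32,255,255))):
  for b in blobs(f,lo,hi,40,roi=(280,170,500,300),k=2): print(n,b[0].round(1),int(b[1]),onz(T,b[0],.0105)[:2].round(4))
E
```

```text
10.35 [ 0.5286 -0.0145  0.1267] [0.213 0.977 0.    0.003] 0.05113961412420852
w [ 38.3 340.7] 375 [ 0.5522 -0.3645]
w [363.  313.8] 309 [ 0.671  -0.0219]
w [ 66.5 259.8] 1102 [ 0.4847 -0.2731]
w [381.  253.4] 248 [0.6121 0.0216]
w [247.6 255. ] 261 [ 0.5572 -0.1024]
w [419.7 192.2] 109 [0.5677 0.0782]
w [316.2 193.4] 794 [ 0.5276 -0.0122]
w [260.8  46.7] 851 [ 0.3935 -0.0018]
brass [345.4 301.9] 1115 [ 0.6488 -0.0333]
brass [633.3 153.1] 303 [0.6141 0.2682]
brass [199.5 139.3] 608 [ 0.4375 -0.087 ]
brass [573.3 101.1] 6225 [0.5456 0.2269]
brass [558.    5.2] 187 [0.4667 0.2297]
s [337.6 282.7] 98 [ 0.3901 -0.0077]
s [453.9 266.8] 44 [ 0.4242 -0.2864]
s [442.7 241.1] 243 [ 0.4856 -0.2631]
s [464.1 217.2] 84 [ 0.5426 -0.3178]
s [483.6 197.9] 320 [ 0.5892 -0.368 ]
s [394.2 244.1] 1558 [ 0.4799 -0.146 ]
s [355.9 205. ] 3639 [ 0.5763 -0.0561]
s [302.4 233.1] 1676 [0.5094 0.0755]
b [370.3 263.4] 43 [ 0.4347 -0.087 ]
```

Call:
send_rows:
  steps:
    - [[-0.001,0.001,-0.05,0,0.4],[0,0,-0.05,0,0.4],[0,0,-0.023,0,0.4],[0,0,0,0,0.4],[0,0,0,0,1],[0,0,0,0,1],[0,0,0,0,1],[0,0,0,0,1],[0,0,0.05,0,1],[0,0,0.05,0,1]]

```text
time: 11.7
eef_pos: [0.526, -0.015, 0.1023]
tool_rot: [0.214, 0.977, 0.0, -0.0]
ft_force: [1.2, -0.3, -0.3]
width: 0.0255
grasp_force: 39.7
```

Call:
send_rows:
  steps:
    - [[-0.006,-0.038,0.025,-0.177,1],[-0.006,-0.038,0,-0.177,1],[-0.006,-0.038,0,-0.177,1],[-0.006,-0.038,0,-0.177,1],[-0.006,-0.038,0,-0.177,1],[-0.006,-0.038,0,-0.177,1],[-0.007,-0.038,0,-0.177,1],[-0.007,-0.038,0,-0.178,1],[0,0,-0.05,0,1],[0,0,-0.045,0,1],[0,0,0,0,0.45],[0,0,0,0,0.45]]

```text
time: 13.2
eef_pos: [0.4772, -0.3198, 0.0326]
tool_rot: [0.798, 0.602, 0.0, 0.001]
ft_force: [-0.2, -0.5, 0.7]
width: 0.0473
grasp_force: 0.0
```

Call:
send_rows:
  steps:
    - [[0,0,0.05,0,0.4],[0,0,0.05,0,0.4],[-0.005,0.033,0,0.177,0.4],[-0.005,0.033,0,0.177,0.4],[-0.005,0.033,0,0.177,0.4],[-0.005,0.033,0,0.177,0.4],[-0.005,0.033,0,0.177,0.4],[-0.005,0.033,0,0.177,0.4],[-0.005,0.033,-0.02,0.177,0.4],[-0.004,0,-0.02,0.178,0.4],[0,0,0,0,0.4]]

```text
time: 14.58
eef_pos: [0.4375, -0.0876, 0.0922]
tool_rot: [0.214, 0.977, -0.0, 0.001]
ft_force: [-0.2, -0.3, -0.0]
width: 0.0509
grasp_force: 0.0
```

```bash
python3 look.py; python3 - <<'E'
from h import *
f=grab_frame("top");g=grab_frame("side");cv2.imwrite("pics/t4.png",np.hstack([cv2.resize(f[150:350,260:540],(420,300)),cv2.resize(g[150:400,200:500],(360,300))])[:,:,::-1])
E
```

```text
14.575 [ 0.4375 -0.0876  0.0922] [ 0.214  0.977 -0.     0.001] 0.05093932289714622
w [514.4 394.4] 100 [0.7072 0.0141]
w [ 76.6 391. ] 198 [ 0.5145 -0.3922]
w [546.  387.1] 626 [0.7113 0.0458]
w [459.8 379.3] 712 [ 0.6649 -0.0311]
w [152.2 332. ] 141 [ 0.4864 -0.2816]
w [431.8 311.3] 467 [ 0.5768 -0.0312]
w [ 89.9 310. ] 2375 [ 0.4414 -0.3208]
w [557.  260.1] 301 [0.5731 0.0862]
w [382.1 254.9] 501 [ 0.5033 -0.0525]
w [248.4 254.1] 427 [ 0.4532 -0.1591]
w [314.4 199. ] 196 [ 0.432  -0.0852]
w [362.6 129.9] 1802 [ 0.3972 -0.0276]
brass [ 72.  279.4] 193 [ 0.4082 -0.3149]
brass [314.2 204.8] 823 [ 0.4363 -0.0874]
brass [182.5 171.4] 1450 [ 0.3661 -0.1722]
brass [635.  151.5] 62 [0.5032 0.162 ]
brass [162.4  48.4] 284 [ 0.2833 -0.1376]
brass [114.6  49.1] 191 [ 0.2691 -0.1693]
brass [591.1  43.9] 516 [0.4106 0.1445]
brass [145.4  10.9] 103 [ 0.2581 -0.1354]
```

View pics/t4.png

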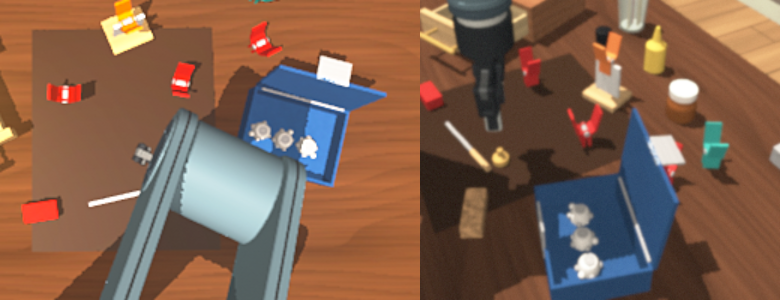

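The picture shows all three tortoises lying in the box with the lid still open. The sprue is beside the file's handle, so I'm turning the fingers parallel to the file before grasping it.

Call:
send_rows:
  steps:
    - [[-0.0015,-0.0015,0,0.163,0.48],[0,0,0,0.163,0.48],[0,0,0,0.163,0.48],[0,0,0,0.163,0.48],[0,0,-0.045,0,0.48],[0,0,-0.043,0,0.48],[0,0,0,0,0.48],[0,0,0,0,1],[0,0,0,0,1],[0,0,0,0,1],[0,0,0,0,1],[0,0,0.03,0,1]]

```text
time: 16.23
eef_pos: [0.4348, -0.0891, 0.0328]
tool_rot: [-0.11, 0.994, 0.001, -0.001]
ft_force: [-0.3, -0.8, 0.1]
width: 0.0229
grasp_force: 39.4
```

Call:
send_rows:
  steps:
    - [[0,0,0.05,0,1],[0.004,0.02,0.05,0,1],[0.01,0.055,0.005,0.17,1],[0.01,0.055,0,0,1],[0.01,0.055,0,0,1],[0.01,0.055,0,0,1],[0.01,0.055,0,0,1],[0.011,0.05,0,0,1],[0,0,0,0,1],[0,0,0,0,1]]

```text
time: 17.48
eef_pos: [0.5002, 0.2553, 0.138]
tool_rot: [-0.194, 0.981, -0.0, -0.0]
ft_force: [-0.2, 0.0, -0.5]
width: 0.0233
grasp_force: 39.5
```

```bash
python3 - <<'E'
from h import *
s=observe();print(s["time"],s["eef_pos"].round(4),s["width"])
a=grab_frame("wrist");b=grab_frame("side")
W=cam("wrist",s);print("tcp ground",proj(W,[*s["eef_pos"][:2],.022]))
cv2.imwrite("pics/w5.png",np.hstack([cv2.resize(a,(480,300)),cv2.resize(b[100:250,160:320],(320,300))])[:,:,::-1])
E
```

```text
17.475 [0.5002 0.2553 0.138 ] 0.023320053885846227
tcp ground [315.08628928 196.14097828]
```

View pics/w5.png

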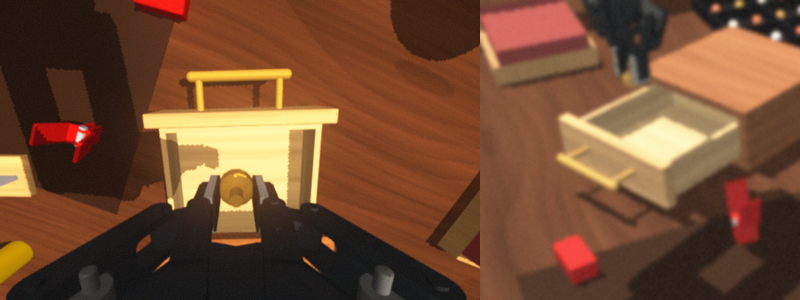

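The wrist view shows the sprue held, centred over the open drawer. The handle lies level at row 75, the panel at row 118 and the chest edge at row 235, in crop pixels. I'm checking the drop point against those edges.

```bash
python3 - <<'E'
from h import *
s=observe();W=cam("wrist",s);x=np.array([np.cos(.391),np.sin(.391)]);y=np.array([-x[1],x[0]])
for n,u,z in(("handleL",(188,75),.047),("handleR",(291,75),.047),("panelTopBack",(240,127),.065),("chestedge",(240,236),.085),("leftwall",(176,165),.063),("rightwall",(316,165),.063)):
    P=onz(W,np.array(u)*4/3,z); d=P[:2]-s["eef_pos"][:2]; print(n,P.round(4),"along x %.4f y %.4f"%(d@x,d@y))
E
```

```text
handleL [0.4412 0.175  0.047 ] along x -0.0850 y -0.0508
handleR [0.4001 0.2757 0.047 ] along x -0.0846 y 0.0580
panelTopBack [0.469  0.2457 0.065 ] along x -0.0324 y 0.0039
chestedge [0.5768 0.2899 0.085 ] along x 0.0842 y 0.0038
leftwall [0.5348 0.1967 0.063 ] along x 0.0098 y -0.0664
rightwall [0.4765 0.3393 0.063 ] along x 0.0102 y 0.0876
```

Call:
send_rows:
  steps:
    - [[0.014,0.008,-0.05,0,1],[0,0,-0.053,0,1],[0,0,0,0,1],[0,0,0,0,0.5],[0,0,0,0,0.5],[0,0,0.05,0,0.5],[0,0,0.06,0,0.5],[-0.04,-0.016,0,0,0.8],[-0.045,-0.018,0,0,1],[-0.045,-0.018,0,0,1],[-0.03,-0.015,0,0,1],[0,0,0,0,1]]

```text
time: 19.08
eef_pos: [0.3533, 0.196, 0.1465]
tool_rot: [-0.194, 0.981, 0.0, 0.001]
ft_force: [0.8, 0.0, -0.8]
width: -0.0001
grasp_force: 0.0
```

```bash
python3 - <<'E'
from h import *
s=observe();print(s["time"],s["eef_pos"].round(4),s["width"])
b=grab_frame("side"); a=grab_frame("wrist")
print([(q[0].round(1).tolist(),int(q[1])) for q in blobs(b,(15,120,80),(32,255,255),10,roi=(190,120,320,220))])
cv2.imwrite("pics/w6.png",np.hstack([cv2.resize(a,(480,300)),cv2.resize(b[100:250,160:320],(320,300))])[:,:,::-1])
E
```

```text
19.075 [0.3533 0.196  0.1465] -0.00010122476349200881
[([216.6, 184.3], 277), ([247.8, 173.9], 32), ([204.9, 131.6], 28)]
```

View pics/w6.png

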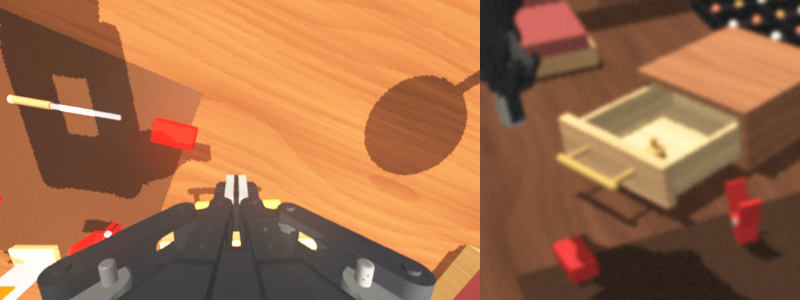

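The side crop shows the sprue standing in the drawer at about (655,147). The shut fingers are now in front of the handle, so I'm lowering them and pushing the drawer.

Call:
send_rows:
  steps:
    - [[0,0,-0.05,0,1],[0,0,-0.05,0,1],[0,0,-0.006,0,1],[0.0277,0.0114,0,0,1],[0.0277,0.0114,0,0,1],[0.0185,0.0076,0,0,1],[0.0185,0.0076,0,0,1],[0.0185,0.0076,0,0,1],[0.0185,0.0076,0,0,1],[0.0092,0.0038,0,0,1],[0,0,0,0,1]]

```text
time: 20.55
eef_pos: [0.4948, 0.2539, 0.0399]
tool_rot: [-0.194, 0.981, 0.0, 0.001]
ft_force: [-0.5, 0.2, -0.0]
width: 0.0005
grasp_force: 0.0
```

Call:
send_rows:
  steps:
    - [[0.0092,0.0038,0,0,1],[0.0046,0.0019,0,0,1],[0,0,0,0,1]]

```text
time: 20.92
eef_pos: [0.5077, 0.2593, 0.0389]
tool_rot: [-0.194, 0.981, -0.0, 0.0]
ft_force: [-0.5, -0.4, -1.5]
width: 0.0003
grasp_force: 0.0
```

```bash
python3 - <<'E'
from h import *
s=observe();print(s["eef_pos"].round(4),s["ft_force"].round(1))
b=grab_frame("side"); a=grab_frame("top")
cv2.imwrite("pics/w7.png",np.hstack([cv2.resize(a[100:290,130:330],(400,380)),cv2.resize(b[90:250,160:360],(400,380))])[:,:,::-1])
E
```

```text
[0.5077 0.2593 0.0389] [-0.5 -0.4 -1.5]
```

View pics/w7.png

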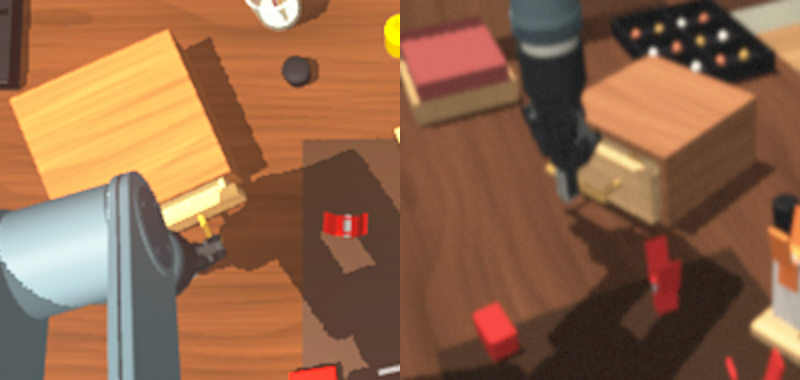

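The drawer is still out by about 1–2 cm (panel at (205,205) in the crop, in front of the chest edge). I'll keep pushing gently.

Call:
send_rows:
  steps:
    - [[0.0046,0.0019,0,0,1],[0.0046,0.0019,0,0,1],[0,0,0,0,1]]

```text
time: 21.4
eef_pos: [0.5171, 0.2632, 0.0389]
tool_rot: [-0.194, 0.981, 0.0, 0.001]
ft_force: [-0.0, 0.5, -0.1]
width: 0.0001
grasp_force: 0.0
```

Call:
send_rows:
  steps:
    - [[0.0037,0.0015,0,0,1],[0.0018,0.0008,0,0,1],[0,0,0,0,1]]

```text
time: 21.78
eef_pos: [0.5187, 0.264, 0.0385]
tool_rot: [-0.194, 0.981, -0.001, -0.004]
ft_force: [-8.4, -4.8, 7.8]
width: 0.0001
grasp_force: 5.0
```

The force jumped to about 10 N and motion stopped, so the drawer is home. I'm backing off and going round behind the lid.

Call:
send_rows:
  steps:
    - [[-0.028,-0.0115,0,0,1],[-0.018,-0.0075,0.01,0,1],[0,0,0.06,-0.172,1],[0,0,0.06,-0.172,1],[0,0,0.05,-0.172,1],[0.009,-0.047,0,-0.172,1],[0.009,-0.047,0,-0.172,1],[0.009,-0.047,0,-0.172,1],[0.009,-0.047,0,-0.172,1],[0.009,-0.047,0,-0.172,1],[0.009,-0.047,0,-0.172,1],[0.009,-0.047,0,-0.172,1]]

```text
time: 23.28
eef_pos: [0.5393, -0.0845, 0.2191]
tool_rot: [0.619, 0.785, 0.0, 0.001]
ft_force: [0.8, 0.1, 0.3]
width: 0.0002
grasp_force: 0.0
```

```bash
python3 - <<'E'
from h import *
s=observe();print(s["eef_pos"].round(4),s["joint_pos"].round(3))
b=grab_frame("side"); a=grab_frame("top")
cv2.imwrite("pics/w8.png",np.hstack([cv2.resize(a[100:290,130:330],(400,380)),cv2.resize(b[90:250,160:360],(400,380))])[:,:,::-1])
T=cam("top");w=blobs(a,(0,0,140),(180,70,255),40,roi=(420,170,520,300),k=2);print([(q[0].round(1).tolist(),int(q[1])) for q in w])
E
```

```text
[ 0.5393 -0.0845  0.2191] [-0.36   0.259  1.565  0.     1.316 -0.595]
[([434.5, 238.1], 112), ([477.8, 236.5], 2265), ([446.7, 195.5], 2629)]
```

View pics/w8.png

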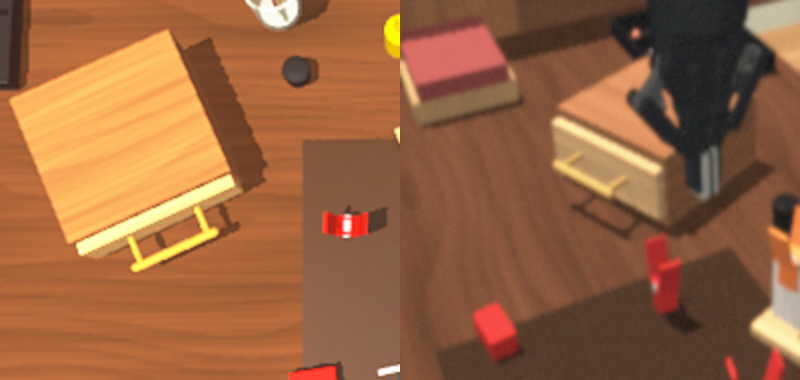

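The drawer panel now sits flush against the chest at about (160,215) in the crop. Next I'll move behind the lid and push it shut.

Call:
send_rows:
  steps:
    - [[0.01,-0.056,0,-0.172,1],[0.01,-0.056,0,-0.172,1],[0.01,-0.056,0,-0.172,1],[0.01,-0.056,0,0,1],[0.01,-0.055,0,0,1],[0,0,-0.045,0,1],[0,0,-0.045,0,1],[0,0,0,0,1]]

```text
time: 24.38
eef_pos: [0.5867, -0.3594, 0.1243]
tool_rot: [0.797, 0.604, -0.001, -0.005]
ft_force: [-0.3, 0.6, -0.2]
width: -0.0005
grasp_force: 0.0
```

Call:
send_rows:
  steps:
    - [[-0.019,0.0054,0,0,1],[-0.0145,0.004,0,0,1],[-0.0145,0.004,0,0,1],[-0.0145,0.004,0,0,1],[-0.0145,0.004,0,0,1],[-0.0145,0.004,0,0,1],[-0.0145,0.004,0,0,1],[-0.0145,0.004,0,0,1],[0,0,0,0,1],[0,0,0,0,1]]

```text
time: 25.62
eef_pos: [0.4686, -0.3286, 0.1291]
tool_rot: [0.797, 0.603, 0.0, 0.0]
ft_force: [-0.0, -0.3, -0.8]
width: -0.0002
grasp_force: 0.0
```

```bash
python3 - <<'E'
from h import *
s=observe();print(s["eef_pos"].round(4),s["joint_pos"].round(3))
b=grab_frame("side"); a=grab_frame("top")
for n,f,r in(("top",a,(400,170,560,300)),("side",b,(280,220,450,400))):
  for lo,hi in(((100,120,50),(125,255,255)),((0,0,140),(180,70,255))):
    print(n,[(q[0].round(1).tolist(),int(q[1]),q[2]) for q in blobs(f,lo,hi,30,roi=r,k=2)])
cv2.imwrite("pics/w9.png",np.hstack([a[170:300,400:560].repeat(2,0).repeat(2,1),cv2.resize(b[220:400,280:480],(289,260))])[:,:,::-1])
E
```

```text
[ 0.4686 -0.3286  0.1291] [-0.807  0.384  1.621  0.     1.136 -0.531]
top [([450.2, 243.1], 1999, (416, 208, 79, 67))]
top [([552.0, 286.2], 426, (537, 260, 24, 41)), ([462.0, 235.8], 1037, (441, 216, 45, 45))]
side [([342.4, 363.0], 5294, (297, 306, 99, 94))]
side [([340.6, 373.2], 259, (331, 364, 21, 19)), ([347.3, 241.4], 158, (324, 235, 48, 11)), ([420.4, 227.9], 318, (408, 221, 26, 16))]
```

Call:
send_rows:
  steps:
    - [[0,0,0.05,0,1],[0,0,0.04,0,0.5],[0.029,0.049,0,0.18,0],[0.029,0.049,0,0.18,0],[0.029,0.049,0,0.18,0],[0.029,0.049,0,0.18,0],[0.029,0.049,0,0,0],[0.029,0.049,0,0,0],[0,0,0,0,0],[0,0,0,0,0]]
  grip_force: 30

```text
time: 26.98
eef_pos: [0.6423, -0.0342, 0.2182]
tool_rot: [0.533, 0.846, -0.0, -0.0]
ft_force: [0.6, -1.2, 0.2]
width: 0.0856
grasp_force: 0.0
```

```bash
python3 - <<'E'
from h import *
s=observe();print(s["eef_pos"].round(4),s["joint_pos"].round(3),s["width"])
a=grab_frame("wrist");b=grab_frame("side"); t=grab_frame("top")
np.savez("w10.npz",a=a,b=b,t=t,p=s["eef_pos"],q=s["tool_rot"])
A=cv2.resize(a[60:300,180:460],(467,400),interpolation=2)
cv2.imwrite("pics/w10.png",np.hstack([A,np.vstack([cv2.resize(b[220:400,260:480],(333,200)),cv2.resize(t[180:300,400:560],(333,200))])])[:,:,::-1])
for n,f,r in(("top",t,(400,170,560,300)),("side",b,(280,220,450,400))):
    print(n,[(q[0].round(1).tolist(),int(q[1]),q[2]) for q in blobs(f,(0,0,140),(180,70,255),30,roi=r,k=2)])
print([(q[0].round(1).tolist(),int(q[1]),q[2]) for q in blobs(a,(8,170,130),(17,255,255),60,k=2)])
E
```

```text
[ 0.6423 -0.0342  0.2182] [-2.260e-01  4.350e-01  1.312e+00 -1.000e-03  1.396e+00 -6.720e-01] 0.085643615554427
top [([454.9, 266.2], 67, (445, 262, 21, 9)), ([461.6, 239.7], 1045, (443, 220, 40, 40)), ([464.5, 215.9], 75, (436, 208, 55, 16)), ([409.6, 217.7], 1488, (401, 171, 24, 124))]
side [([302.2, 334.2], 151, (298, 318, 9, 37)), ([346.5, 341.3], 2184, (319, 309, 57, 60)), ([383.8, 339.5], 148, (371, 307, 25, 64)), ([420.6, 228.0], 312, (409, 221, 24, 16)), ([359.1, 224.9], 124, (347, 221, 21, 12))]
[([144.3, 381.1], 1592, (112, 353, 59, 47)), ([241.0, 332.2], 80, (235, 327, 15, 11)), ([279.3, 299.2], 1563, (249, 273, 58, 51)), ([355.4, 267.4], 524, (340, 256, 39, 33)), ([26.2, 214.8], 15388, (0, 33, 92, 342)), ([468.9, 134.0], 55451, (282, 0, 358, 301))]
```

View pics/w10.png

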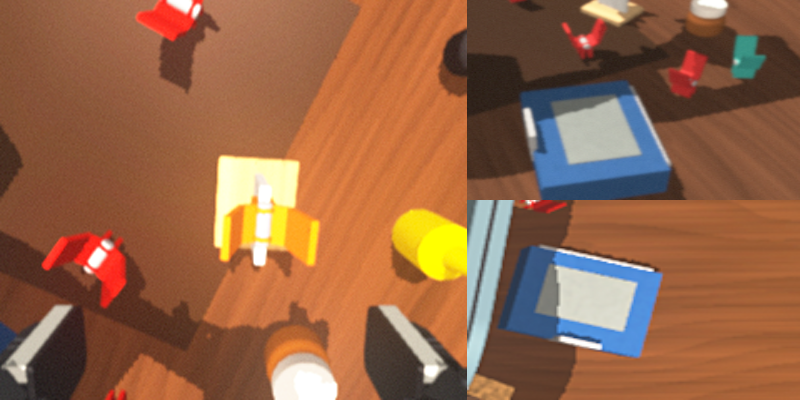

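The side and top crops show the lid lying flat with both tabs together at the front. The wrist crop shows the orange clip at about (268,228), handles left and right, plate line near vertical, so the fingers are nearly square to it. The jar and glue bottle are nearby. I'm measuring the clip now.

```bash
python3 - <<'E'
from h import *
d=np.load("w10.npz");s=dict(eef_pos=d["p"],tool_rot=d["q"]);W=cam("wrist",s);T=cam("top");S=cam("side")
a=d["a"];hsv=cv2.cvtColor(a,cv2.COLOR_RGB2HSV)
print("sample L,R",hsv[195,320],hsv[200,362],"wood",hsv[120,420],hsv[250,340])
x0,y0,x1,y1=305,165,380,228
m=cv2.inRange(hsv,(10,215,190),(24,255,255)); q=np.zeros_like(m);q[y0:y1,x0:x1]=255;m&=q
cs,_=cv2.findContours(m,cv2.RETR_EXTERNAL,cv2.CHAIN_APPROX_NONE)
for c in cs:
    if cv2.contourArea(c)>40: print(cv2.contourArea(c),cv2.boundingRect(c),cv2.approxPolyDP(c,2.5,True)[:,0].tolist())
# white pieces of plate top
w=blobs(a,(0,0,170),(180,50,255),5,roi=(x0,y0,x1,y1));print([(b[0].round(1).tolist(),b[1],b[2]) for b in w])
# tri of orange centroid top/side at clip
for z in(.077,.128):
    L=[onz(W,u,z) for u in((316.7,180),(313.1,214.8),(370.6,192),(369.5,219))];print(z,np.round(L,4).tolist())
# stand from plate top ends (top view) 
P=[onz(T,u,.077) for u in((337.9,168.6),(353.7,161))];print(np.round(P,4).tolist())
for b in w:print(onz(W,b[0],.077).round(4))
# jaws & tab
for u in((454.9,266.2),(445,263.5),(466,270.5)): print("tab",onz(T,u,.078).round(4))
print("tabtri",tri(T,(454.9,266.2),S,(302.2,334.2)))
E
```

```text
sample L,R [ 12 209 239] [ 18 225 255] wood [ 11 180 211] [ 11 174 204]
330.0 (350, 186, 19, 32) [[352, 186], [353, 203], [350, 206], [364, 217], [368, 192]]
[([335.3, 211.6], 77.0, (332, 205, 8, 14)), ([337.5, 194.9], 93.0, (334, 188, 8, 15)), ([337.5, 174.4], 136.0, (333, 165, 11, 20)), ([315.5, 176.0], 184.5, (311, 165, 11, 32))]
0.077 [[0.6397, -0.0233, 0.077], [0.6526, -0.059, 0.077], [0.6962, -0.0105, 0.077], [0.7093, -0.0372, 0.077]]
0.128 [[0.6352, -0.0145, 0.128], [0.6458, -0.0439, 0.128], [0.6815, -0.0041, 0.128], [0.6923, -0.026, 0.128]]
[[0.654, -0.0114, 0.077], [0.6714, -0.0483, 0.077]]
[ 0.6724 -0.0457  0.077 ]
[ 0.6663 -0.0282  0.077 ]
[ 0.6565 -0.0088  0.077 ]
[ 0.6368 -0.02    0.077 ]
tab [ 0.428  -0.2681  0.078 ]
tab [ 0.4342 -0.2464  0.078 ]
tab [ 0.4182 -0.2922  0.078 ]
tabtri (array([ 0.4291161 , -0.26958547,  0.0745954 ]), [np.float64(0.6), np.float64(1.0)])
```

```bash
python3 - <<'E'
from h import *
d=np.load("w10.npz");s=dict(eef_pos=d["p"],tool_rot=d["q"]);W=cam("wrist",s);T=cam("top");S=cam("side")
print("handle top far",tri(T,(341.6,150.6),S,(362.5,177.7)))
print("handle far top wrist",tri(T,(341.6,150.6),W,(370,205)))
print("near handle top wrist/side",tri(S,(346,188),W,(315,197)))
print("plate end",tri(T,(353.7,161),W,(335.3,211.6)),tri(T,(346,164.7),W,(337.5,194.9)))
E
```

```text
handle top far (array([ 0.68340764, -0.01832549,  0.12800612]), [np.float64(0.2), np.float64(0.2)])
handle far top wrist (array([ 0.68969966, -0.01877213,  0.1092943 ]), [np.float64(0.6), np.float64(3.1)])
near handle top wrist/side (array([ 0.63914783, -0.02901168,  0.12282626]), [np.float64(0.5), np.float64(2.2)])
plate end (array([ 0.67520524, -0.04952144,  0.06086431]), [np.float64(0.1), np.float64(0.5)]) (array([ 0.66828505, -0.03164319,  0.05586232]), [np.float64(0.4), np.float64(1.7)])
```

Call:
send_rows:
  steps:
    - [[0.02,0.009,0,-0.01,0.2],[0,0,-0.03,0,0.2],[0,0,-0.04,0,0.2],[0,0,-0.04,0,0.2],[0,0,-0.016,0,0.2],[0,0,0,0,0.2],[0,0,0,0,0.2]]
  grip_force: 30

```text
time: 28.0
eef_pos: [0.6636, -0.026, 0.0948]
tool_rot: [0.538, 0.843, 0.001, 0.002]
ft_force: [0.4, 0.5, -0.5]
width: 0.0685
grasp_force: 0.0
```

Call:
send_rows:
  steps:
    - [[0,0,0,0,1],[0,0,0,0,1],[0,0,0,0,1],[0,0,0,0,1],[0,0,0,0,1]]
  grip_force: 30

```text
time: 28.62
eef_pos: [0.6642, -0.0255, 0.0956]
tool_rot: [0.538, 0.843, 0.001, 0.002]
ft_force: [-1.1, -0.1, 7.7]
width: 0.0286
grasp_force: 30.2
```

Call:
send_rows:
  steps:
    - [[0,0,0.02,0,1],[0,0,0.025,0,1],[0,0,0.03,0,1],[-0.033,-0.034,0,-0.178,1],[-0.035,-0.035,0,-0.178,1],[-0.035,-0.035,0,-0.178,1],[-0.035,-0.035,0,-0.178,1],[-0.033,-0.035,0,0,1],[-0.033,-0.035,0,0,1],[-0.032,-0.0335,0,0,1],[0,0,0,0,1],[0,0,0,0,1]]

```text
time: 30.12
eef_pos: [0.4266, -0.2678, 0.1683]
tool_rot: [0.798, 0.602, 0.0, 0.0]
ft_force: [0.8, -0.1, -0.3]
width: 0.0289
grasp_force: 30.2
```

```bash
python3 - <<'E'
from h import *
s=observe();print(s["time"],s["eef_pos"].round(4),s["tool_rot"].round(3),s["width"],s["grasp_force"])
a=grab_frame("wrist");b=grab_frame("side");t=grab_frame("top")
np.savez("w11.npz",a=a,b=b,t=t,p=s["eef_pos"],q=s["tool_rot"])
W=cam("wrist",s)
print("tab proj",proj(W,(.428,-.268,.078)),"tcp",proj(W,s["eef_pos"]))
cv2.imwrite("pics/w11.png",np.hstack([cv2.resize(a[80:320,160:460],(500,400),interpolation=2),cv2.resize(b[200:400,230:380],(300,400),interpolation=2)])[:,:,::-1])
E
```

```text
30.125 [ 0.4266 -0.2678  0.1683] [0.798 0.602 0.    0.   ] 0.02886005965192879 30.167133808135986
tab proj [315.51090912 203.79754552] tcp [313.76342006 248.05079257]
```

View pics/w11.png

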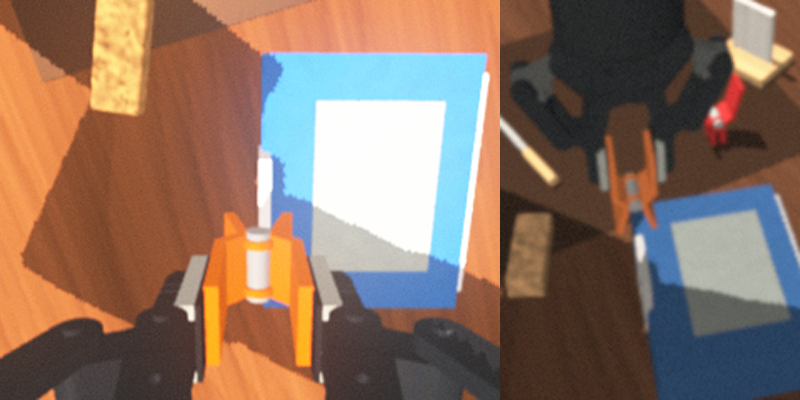

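The wrist crop shows the clip held open and upright, its pivot at column 258. The white tab pair at column ~265, rows 150 to 225 is a few mm toward the hinge side. I'm measuring the tab precisely.

```bash
python3 - <<'E'
from h import *
d=np.load("w11.npz");s=dict(eef_pos=d["p"],tool_rot=d["q"]);W=cam("wrist",s);T=cam("top");S=cam("side")
bx=np.array([np.cos(-.277),np.sin(-.277)]);by=np.array([-bx[1],bx[0]])
def rel(P): q=P[:2]-d["p"][:2]; return (q@bx*1e3).round(1),(q@by*1e3).round(1)
a=d["a"];hsv=cv2.cvtColor(a,cv2.COLOR_RGB2HSV)
for r in range(164,216,4): print(r,[tuple(int(v) for v in hsv[r,c]) [1:] for c in range(310,328,1)])
for n in("a","t"):
    roi=(308,160,330,218) if n=="a" else (430,250,480,285); C=W if n=="a" else T
    for b in blobs(d[n],(0,0,150),(180,75,255),10,roi=roi):
        r=cv2.minAreaRect(b[3]);print(n,b[0].round(1),b[1],b[2],r, "rel",rel(onz(C,b[0],.078)),[rel(onz(C,p,.078)) for p in cv2.boxPoints(r)])
pin=blobs(a,(0,0,120),(180,60,255),30,roi=(300,215,330,265));print([(p[0].round(1),p[1],p[2]) for p in pin]); print("tcp col at .078/.155",proj(W,[*d["p"][:2],.078]),proj(W,[*d["p"][:2],.157]))
E
```

```text
164 [(84, 146), (79, 139), (90, 148), (92, 153), (88, 156), (79, 151), (81, 195), (122, 255), (123, 255), (124, 255), (118, 254), (125, 254), (124, 254), (119, 254), (124, 254), (116, 254), (115, 254), (117, 254)]
168 [(92, 136), (80, 140), (86, 143), (88, 148), (65, 168), (35, 199), (40, 231), (104, 255), (121, 255), (121, 255), (129, 254), (122, 254), (124, 254), (120, 254), (122, 254), (120, 254), (121, 254), (117, 254)]
172 [(87, 143), (90, 144), (86, 146), (82, 143), (73, 165), (37, 214), (22, 231), (16, 232), (9, 230), (11, 229), (13, 230), (19, 238), (84, 254), (123, 255), (127, 253), (125, 254), (120, 255), (118, 254)]
176 [(96, 149), (91, 148), (80, 143), (87, 149), (57, 193), (3, 255), (0, 255), (0, 255), (0, 255), (0, 255), (0, 255), (0, 255), (1, 255), (59, 232), (126, 209), (124, 207), (127, 207), (131, 230)]
180 [(103, 156), (100, 153), (91, 146), (93, 140), (54, 209), (0, 255), (0, 255), (0, 255), (0, 255), (0, 255), (0, 255), (0, 255), (0, 255), (43, 235), (124, 207), (129, 204), (123, 209), (124, 206)]
184 [(100, 155), (99, 155), (94, 152), (99, 144), (58, 212), (0, 
[... 2339 characters left out ...]
(22.55581283569336, 4.365641117095947), 14.03624439239502) rel (np.float64(2.4), np.float64(11.6)) [(np.float64(-2.6), np.float64(35.8)), (np.float64(7.2), np.float64(35.6)), (np.float64(8.1), np.float64(-14.1)), (np.float64(-1.6), np.float64(-13.8))]
t [453.9 251.2] 29.5 (443, 250, 18, 4) ((451.5, 251.5), (3.0, 17.0), 90.0) rel (np.float64(33.3), np.float64(9.5)) [(np.float64(29.5), np.float64(33.6)), (np.float64(39.4), np.float64(-3.1)), (np.float64(32.9), np.float64(-4.5)), (np.float64(23.0), np.float64(32.1))]
[(array([314.3, 241.2]), 234.5, (308, 231, 13, 22)), (array([315. , 219.5]), 95.5, (308, 215, 16, 10))]
tcp col at .078/.155 [313.91380769 203.97527819] [313.79082715 240.01833929]
```

Call:
send_rows:
  steps:
    - [[0.0042,0.003,0,0,1],[0,0,-0.02,0,1],[0,0,-0.02,0,1],[0,0,-0.02,0,1],[0,0,-0.011,0,1],[0,0,0,0,1],[0,0,0,0,1]]

```text
time: 31.15
eef_pos: [0.431, -0.2647, 0.097]
tool_rot: [0.798, 0.603, 0.0, 0.0]
ft_force: [-0.1, -0.2, -0.6]
width: 0.0288
grasp_force: 30.3
```

```bash
python3 - <<'E'
from h import *
s=observe();print(s["eef_pos"].round(4),s["ft_force"].round(1),s["torque"].round(2),s["width"])
a=grab_frame("wrist");b=grab_frame("side");W=cam("wrist",s)
print("tip proj",proj(W,[*s["eef_pos"][:2],.086]))
print([(p[0].round(1),p[1],p[2]) for p in blobs(a,(0,0,120),(180,60,255),30,roi=(295,180,335,270))])
cv2.imwrite("pics/w12.png",np.hstack([cv2.resize(a[120:300,230:400],(400,424),interpolation=2),cv2.resize(b[240:400,240:390],(400,424),interpolation=2)])[:,:,::-1])
E
```

```text
[ 0.431  -0.2647  0.097 ] [-0.1 -0.2 -0.6] [-0.01  0.   -0.02] 0.028757569657143406
tip proj [313.79903587 240.19594979]
[(array([314.5, 264.2]), 85.0, (309, 259, 14, 11)), (array([314.1, 241.2]), 244.5, (308, 231, 13, 22)), (array([314.7, 208.7]), 316.0, (308, 184, 15, 41))]
```

The tab now lies at column 314.7 directly under the pivot's column 314.1, and there is no contact force. Releasing.

Call:
send_rows:
  steps:
    - [[0,0,0,0,0.5],[0,0,0,0,0.15],[0,0,0,0,0.15],[0,0,0,0,0.15],[0,0,0.03,0,0.15],[0,0,0.05,0,0.15],[0,0,0.06,0,0.15],[-0.03,0.04,0.04,0,0.15],[-0.04,0.05,0,0,0.15],[-0.04,0.05,0,0,0.15],[-0.02,0.04,0,0,0.15],[0,0,0,0,0.15]]

```text
time: 32.75
eef_pos: [0.3018, -0.0861, 0.2761]
tool_rot: [0.797, 0.604, 0.0, 0.001]
ft_force: [1.1, -0.1, -0.4]
width: 0.0725
grasp_force: 0.0
```

```bash
python3 - <<'E'
from h import *
s=observe();print(s["time"],s["eef_pos"].round(4),s["ft_force"].round(1))
b=grab_frame("side");t=grab_frame("top")
print([(q[0].round(1).tolist(),q[1],q[2]) for q in blobs(b,(7,170,130),(17,255,255),20,roi=(270,250,400,400),k=2)])
cv2.imwrite("pics/w13.png",np.vstack([np.hstack([cv2.resize(b[230:400,250:420],(400,400),interpolation=2),cv2.resize(t[210:290,410:490],(400,400),interpolation=2)]),cv2.resize(t[100:200,280:480],(800,200))[:,:]])[:,:,::-1])
E
```

```text
32.75 [ 0.3018 -0.0861  0.2761] [ 1.1 -0.1 -0.4]
[([290.5, 321.9], 177.5, (281, 303, 20, 41)), ([311.4, 317.5], 165.0, (305, 298, 13, 33))]
```

View pics/w13.png

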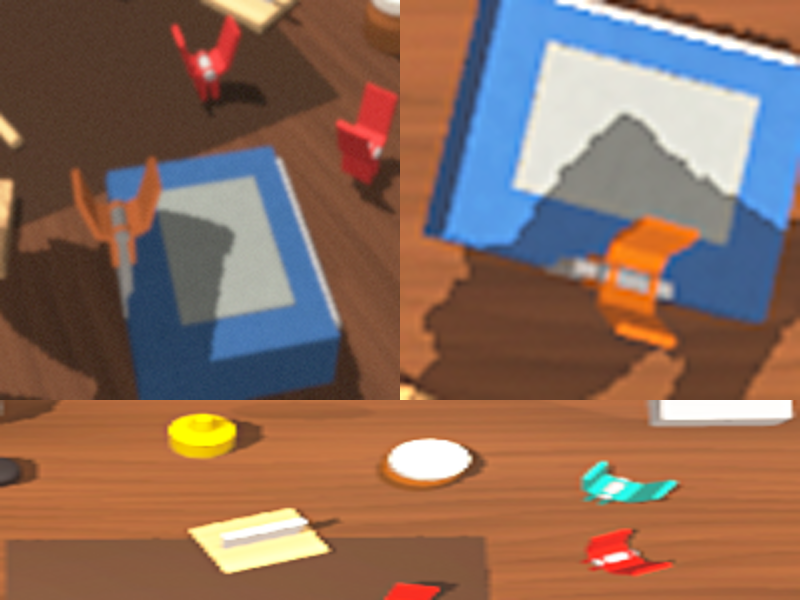

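The clip stands upright over the tab pair, sprung shut, and the old stand is empty. Bystanders sit in place. I'm checking the pivot numerically against the tabs.

```bash
python3 - <<'E'
from h import *
T=cam("top");S=cam("side");by=np.array([.273,.962]);bx=np.array([.962,-.273])
P,e=tri(T,(456.4,266),S,(301.4,321.4));print("pivot",P.round(4),e)
im=cv2.imread("pics/side0.png")[:,:,::-1].copy();tp=cv2.imread("pics/top0.png")[:,:,::-1].copy()
for f,C,roi in((im,S,(290,310,312,360)),(tp,T,(435,258,475,280))):
    b=max(blobs(f,(0,0,140),(180,70,255),20,roi=roi),key=lambda q:q[1]);c=b[3][:,0]
    print("rows",b[2],"top/bot/left/right px",[c[i].tolist() for i in(c[:,1].argmin(),c[:,1].argmax(),c[:,0].argmin(),c[:,0].argmax())])
for yy in(-22,0,22):
    for z in(.05,.078):
        X=np.r_[P[:2]+by*yy/1e3,z];print(yy,z,"side",proj(S,X).round(1),"top",proj(T,X).round(1))
# box floor estimate from rim front corners, tab rel
for u,v in(((416,256.2),(482,274)),):
    A=onz(T,u,.045);B=onz(T,v,.045);m=(A+B)/2;print("front mid",m,"pivot rel",(P-m)[:2]@bx,(P-m)[:2]@by)
E
```

```text
pivot [ 0.4306 -0.2657  0.0981] [np.float64(0.7), np.float64(1.1)]
rows (297, 317, 7, 31) top/bot/left/right px [[298, 317], [301, 347], [297, 318], [303, 342]]
rows (439, 263, 26, 7) top/bot/left/right px [[439, 263], [460, 269], [439, 263], [464, 269]]
-22 0.05 side [304.1 355.2] top [459.4 267.2]
-22 0.078 side [303.2 343.3] top [463.4 267.6]
0 0.05 side [301.9 342.3] top [450.  264.7]
0 0.078 side [301.  330.5] top [453.8 265. ]
22 0.05 side [299.8 330.2] top [440.6 262.1]
22 0.078 side [298.8 318.4] top [444.1 262.4]
front mid [ 0.4295416  -0.26455055  0.045     ] pivot rel 0.0013025509711401357 -0.0008276029833636961
```

```bash
python3 - <<'E'
from h import *
T=cam("top");S=cam("side")
b=grab_frame("side");t=grab_frame("top");bx=np.array([.962,-.273]);by=np.array([.273,.962])
for q in blobs(b,(7,150,110),(17,255,255),20,roi=(270,290,330,350),k=2): print("side",cv2.approxPolyDP(q[3],1.5,True)[:,0].tolist())
hs=cv2.cvtColor(t,cv2.COLOR_RGB2HSV); 
for q in blobs(t,(7,215,150),(17,255,255),10,roi=(440,245,478,285),k=2): print("top",cv2.approxPolyDP(q[3],1.5,True)[:,0].tolist())
P=[tri(T,(464.2,255.2),S,(315,298.8)),tri(T,(459.6,277.6),S,(283.6,302.7))];print(P,"mid",(P[0][0]+P[1][0])/2)
for z in(.084,.086,.094,.098):
    for dz,h in((.044,.0255),):
        C=np.array([.4306,-.2657]); print(z,[proj(S,np.r_[C+s*bx*h+o*by*.012,z+dz]).round(1).tolist() for s in(1,-1) for o in(-1,1)])
E
```

```text
side [[316, 297], [313, 299], [314, 304], [310, 315], [304, 318], [305, 326], [301, 328], [297, 326], [297, 319], [301, 317], [293, 317], [288, 313], [285, 304], [281, 303], [284, 322], [290, 332], [297, 335], [299, 344], [300, 336], [298, 330], [302, 327], [306, 329], [307, 340], [307, 331], [314, 326], [318, 311]]
top [[454, 276], [465, 279]]
top [[451, 268], [451, 271], [461, 272], [461, 268], [460, 270], [454, 269], [453, 266]]
top [[453, 263], [461, 265], [469, 257], [459, 255], [453, 260]]
[(array([ 0.45281491, -0.27012017,  0.13872897]), [np.float64(0.1), np.float64(0.1)]), (array([ 0.40902442, -0.25775992,  0.14114885]), [np.float64(1.1), np.float64(1.8)])] mid [ 0.43091967 -0.26394004  0.13993891]
0.084 [[318.9, 311.5], [315.9, 298.1], [281.8, 317.6], [279.9, 303.9]]
0.086 [[318.9, 310.5], [315.8, 297.2], [281.7, 316.7], [279.8, 303.0]]
0.094 [[318.8, 306.6], [315.7, 293.3], [281.2, 312.8], [279.4, 299.1]]
0.098 [[318.7, 304.6], [315.6, 291.4], [281.0, 310.8], [279.1, 297.1]]
```

The measured handle corners in the side view, (316,297), (318,311) and (281,303), match a pivot height of 0.084–0.086 m. That is 6–8 mm above the tabs and inside the limit. Handing in.

```bash
python3 -c "
from bench import *
print(sign_off())"
```

```text
the job is handed in; nothing more can be done
None
```

Job handed in at about 33 s: three tortoises in the box with the lid shut and the orange clip across both tabs, the sprue in the drawer and the drawer pushed home. The hand-in returned no verdict.

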